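# Tip the standing spice jar back into the empty groove of the drawer insert

### The arm

A 7-joint arm with a two-finger parallel gripper is mounted at the origin on a cart in front of the work surface, level with it; the furniture and walls round the work are solid. World frame = base frame: x ahead of the robot, y to its left, z up, the work surface at z = 0. Lengths are in m, angles in rad, forces in N, time in s.
With the tool pointing down it reaches from about 0.4 to 0.85 m from the base axis. Payload 10.4 kg.
Tool frame: the origin (TCP) lies at the very end of the fingers, on their centre line; the grasp point (between the pads) lies 19 mm behind it; z points along the fingers, y is the line along which they close (so a half turn about z gives the same grasp; the last joint's range is limited). The gripper opens to 87 mm and grips with 3 to 60 N. Pads are 19 mm wide; open, the fingers measure 117 mm over their backs; the gripper's body (75 mm by 190 mm) begins 51 mm behind the grasp point.
Start: joints at [-1.157, 0.332, -0.065, 1.46, 0.022, 1.35, -0.088], TCP at [0.264, 0.566, 0.223] pointing down, gripper open.
Joint ranges: [-2.6, 2.6], [-0.5, 2.12], [-1.47, 1.34], [0.16, 2.42], [-1.27, 4.41], [0.06, 2.06], [-2.6, 2.6]. Speed limits (rad/s): [2.22, 2.22, 2.79, 2.79, 3.14, 3.14, 3.14].

### API

Orientations are given as a unit quaternion [x, y, z, w].
In Python, from bench import * gives the robot as it stands.
- The arm moves only by the tool step_arm, never from a script. Its arguments are lists of equal length, an entry for each row: "delta_pos": the shift along the world's x, y, z in units of 25 mm (1.0 is 25 mm), a list of three; "turn": the turn about the world's z in units of 0.12 rad (1.0 is 0.12 rad). In form: {"delta_pos": [[tx, ty, tz], ...], "turn": [turn, ...]}. A call has 1 to 12 rows; each row shifts and turns the commanded pose from where the row before left it; what a row does not reach is not made up. A row lasts 1/10 s, in which the tool goes at most 50 mm and 8.59 degrees, less where a joint would pass 70% of its speed; a pose out of reach is approached as far as the arm can. A call with a number of a shift or a turn outside -1 to 1 is refused whole. A call with a gripper value outside its range is refused whole. "grip" is the closure, from 0 (fully open) to 1 (shut), set as the call begins (left out, the last holds). The fingers move at their own pace and stop on an object; "newtons" is the grip in N (left out, the last holds). Time passes only in rows, so rows that do not move let the fingers close. It gives the time, the measured TCP pose, the force, the opening and the grip force at its end, in the units of the state.
- read_state(): the state, without advancing time (a new reading comes with each control period).
- camera(name): name is "side" or "top"; returns a dict with "image" (420x560x3 uint8, red, green, blue), "z_map" (420x560 float32, m along the optical axis (not along the pixel's ray), 0 where there is no reading), "mtx" (3x3 intrinsics, pixels), "view" (4x4, takes a point from world to camera coordinates). Camera axes: x right, y up, looking along -z (the intrinsics and any distortion apply to the point x, -y, -z); pixel columns grow to the right and rows downward; lengths in m; the calibration is good to about 2 mm. A picture is of the moment at which its call begins.
- close_job(): hands the job in; it is judged then, once.
The state is a dict: "time": time; "joint_positions": joint angles; "joint_vel": joint speeds; "joint_torque": joint torques, N m; "ee_pos": TCP position; "eef_rot": TCP orientation; "ft_force": force on the tool from outside, world axes, zero at the start; "torque": the same for the moment, N m; "width": finger opening in m; "grip_force": force on a finger pad.
Only numpy, scipy, OpenCV 4.12 (cv2) and the standard library are available. Lean on these libraries where they do the work, as an engineer would, in place of code of your own. Each camera call takes 0.05 s, during which the arm holds its last target. There are 200 camera calls.

### The job

One spice jar was left standing on the front ledge of the wooden drawer insert. Without gripping it or picking it up, slide it upright along the ledge until it stands in front of the only empty groove, push it over backwards high up at its cap so that it lies in that groove, then push its foot until the jar lies fully up the groove with its cap at the back rail, in line with the others. Leave the other jars, the roll of tape and the marker where they are.

Things in the scene. Friction and masses are not known exactly. Their poses are not given: they have to be found in the camera images.
- insert: Fixed pale wooden spice-drawer insert, 220 mm wide, 200 mm deep. Origin on the counter under the middle of its flat front ledge; x away from the robot up the grooves, y left along the ledge. Ledge top 10 mm above the counter, 52 mm deep, 200 mm long, with a lip 7 mm higher along its front and ends. Behind it four grooves 50 mm apart (y = 75, 25, -25, -75 mm). Smooth: friction 0.25 to 0.35.
- empty_groove: The one groove with no jar. Trough 46 mm across between ridges 8 mm high, rising 10 degrees away from the ledge for 128 mm to a back rail 24 mm high. Origin on its bottom line at its foot, where it meets the ledge (10 mm above the counter, 26 mm behind the ledge's middle); x level, away from the robot, up the groove; y left across it; z up. The rail stands at x = 126 mm.
- standing_jar: Loose glass spice jar with a dark cap, 41 mm in diameter, 105 mm tall, 80 to 150 g. It starts upright on the ledge in front of a filled groove, about 5 mm of play each way between lip and slope. Origin at the centre of its foot; z along its axis to the cap. Pushed less than 50 mm above its foot it slides upright; pushed 80 mm or more above it, it tips over.
- jar_mid (a point): Point on the standing jar's axis half-way up, 52.5 mm above its foot; z along the axis towards the cap.
- jar_top (a point): Centre of the top of the standing jar's cap, 105 mm from its foot. When the jar lies home against the back rail this point is at x = 122 mm, y = 0 in the empty groove's frame; just tipped it is at about x = 90 to 100 mm. Within 7 mm of home is enough.
- lying_jar_1: Loose jar of the same size, already lying in another groove, cap to the back; leave it. Origin at the centre of its foot, which stands about 18 mm behind the foot of the groove; z towards its cap.
- lying_jar_2: As lying_jar_1, in another groove.
- lying_jar_3: As lying_jar_1, in another groove.
- label_tape: Loose roll of pale tape, 98 mm across and 25 mm high, lying flat on the counter to the right of the insert; leave it. Origin under its centre.
- marker: Loose black and white marker pen, 135 mm long (its y) and 16 mm thick, lying on the counter to the left of the insert; leave it. Origin under its centre.
There are look-alikes about, which are no part of the job. Leave any blue or yellow look-alike of the empty_groove alone.

How it is judged:
By the outcome, as a careful person would: the job done as asked, in the order asked, and still so for the second after the job is handed in, with the robot touching nothing.
It also fails if it takes over 58 s, if anything falls off the work surface, if the arm or the gripper's body presses on something with over 40 N, if the wrist force passes 120 N, or if a joint passes its speed limit or range.

## Working session

There is one attempt and no reset: what is moved stays moved. The work goes in short steps, Python scripts to look and compute and a tool call to move; the robot and the scene stay as the last step left them, time stands still between calls to the robot, and variables do not carry over. Pictures are saved under pics/ and viewed, at most 10 in all, crops included, and the job is handed in when it is done.

Besides the shell and the picture viewer there is one more tool, called after "Call:" as name([rows], argument=value, ...), one row to a line, values as JSON. step_arm: Moves the arm, as the interface text tells. Shifts and turns lie within -1 to 1; 1 stands for 25 mm of shift or 0.12 rad of turn. Its arguments: {"type":"object","properties":{"delta_pos":{"type":"array"},"turn":{"type":"array"},"grip":{"type":"number"},"newtons":{"type":"number"}},"required":["delta_pos","turn"]}

```bash
mkdir -p pics
cat > h.py <<'E'
from bench import *
import numpy as np, cv2
def snap(n):
    c=camera(n); np.savez(f'/tmp/{n}.npz',**c); return c
def w(c,u,v,z=None):
    K=c['mtx'];V=c['view'];R=V[:3,:3];t=V[:3,3]
    d=np.array([(u-K[0,2])/K[0,0],-(v-K[1,2])/K[1,1],-1.])
    o=-R.T@t; r=R.T@d
    if z is None: return o+r*c['z_map'][int(round(v)),int(round(u))]
    return o+r*(z-o[2])/r[2]
E
python3 - <<'E'
from h import *
s=read_state();print(s)
for n in('top','side'):
    c=snap(n);cv2.imwrite(f'pics/{n}0.png',c['image'][:,:,::-1]);print(c['mtx'],c['view'])
E
```

```text
{'time': 0.0, 'joint_positions': array([-1.15660137,  0.33285829, -0.06468788,  1.46094835,  0.02156579,
        1.34992461, -0.08852425]), 'joint_vel': array([ 8.28731359e-06, -6.74022050e-04,  1.50884606e-03, -1.06137154e-03,
        6.31709606e-04,  1.20457075e-03, -1.55639158e-03]), 'joint_torque': array([-3.83154693e-04, -6.23255253e+01,  2.44348141e-02, -3.89897847e+01,
       -6.15155837e-02,  3.99844826e-02,  1.14194181e-04]), 'ee_pos': array([0.26423135, 0.565956  , 0.22175904]), 'eef_rot': array([ 2.16676173e-01,  9.76243266e-01, -7.09267408e-04, -1.37194448e-04]), 'ft_force': array([ 0.0308787 ,  0.39762209, -0.70559181]), 'torque': array([0.02725243, 0.01769843, 0.0306684 ]), 'grip_force': 0.0, 'width': 0.08714175235523484}
[[381.65089808   0.         284.36266324]
 [  0.         381.65089808 213.01582706]
 [  0.           0.           1.        ]] [[ 0.05553889 -0.99845555  0.00139645 -0.10905944]
 [ 0.97593808  0.05458162  0.21110591 -0.43849792]
 [-0.21085608 -0.01036174  0.9774622  -0.88701575]
 [ 0.          0.          0.          1.        ]]
[[484.20991614   0.         274.79288495]
 [  0.         484.20991614 208.16737023]
 [  0.           0.           1.        ]] [[ 0.38548808 -0.92268203  0.00753727 -0.24283008]
 [ 0.42661531  0.18546714  0.88521258 -0.25691871]
 [-0.81816766 -0.33802338  0.46512566 -0.99138361]
 [ 0.          0.          0.          1.        ]]
```

View pics/top0.png

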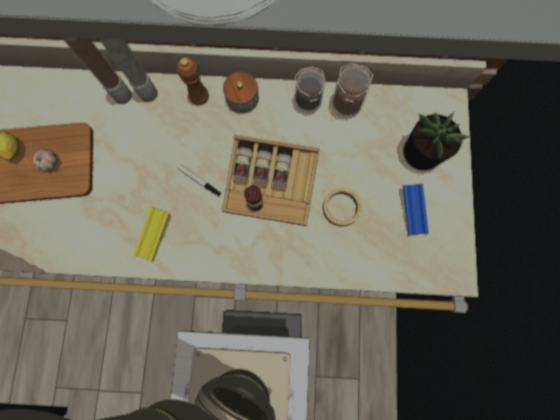

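View pics/side0.png

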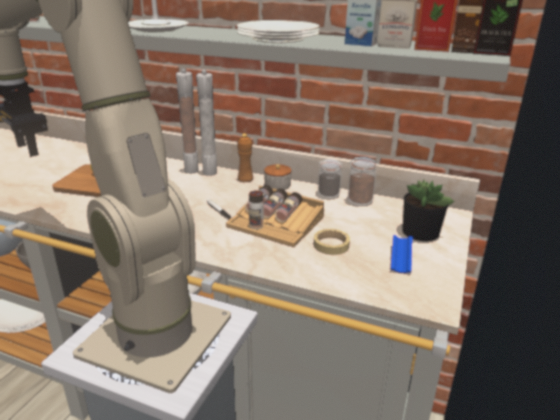

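The insert is at about (271,180) in the top view. The empty groove is the rightmost one, near (300,175), and the standing jar's cap is at about (253,190). Next I'll enlarge this area.

Run:
```python
from h import *
c=dict(np.load('/tmp/top.npz'));im=c['image'][125:235,210:330,::-1]
cv2.imwrite('pics/crop1.png',cv2.resize(im,None,fx=5,fy=5,interpolation=cv2.INTER_CUBIC))
```

```text
(no output)
```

View pics/crop1.png

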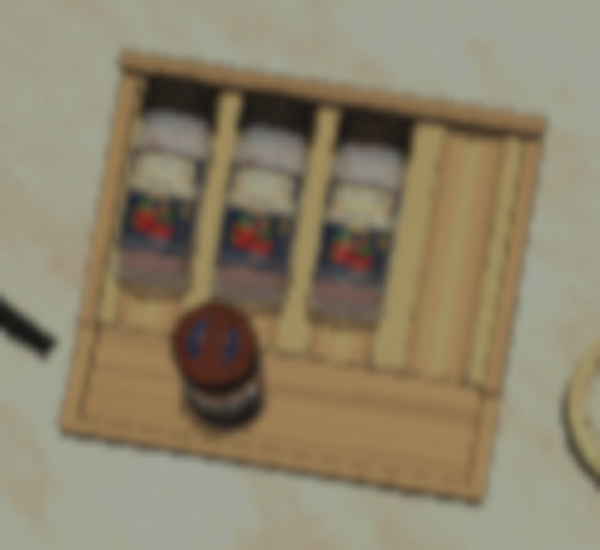

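The crop shows the lip's outer front corners at crop (60,432) and (483,502). The groove foot line meets the ledge at about (80,325) and (490,392), the cap centre is at (215,340), and the empty groove runs from (430,380) to (480,135).

```bash
cat >> h.py <<'E'
def P(c,a,b,z): return w(c,210+a/5-.4,125+b/5-.4,z)
E
python3 - <<'E'
from h import *
np.set_printoptions(precision=4,suppress=True)
c=dict(np.load('/tmp/top.npz'))
fl=P(c,60,432,.017);fr=P(c,483,502,.017)
print(fl,fr,np.linalg.norm(fr-fl))
y=(fl-fr)[:2];y/=np.linalg.norm(y);x=np.array([y[1],-y[0]])
print('yaw',np.arctan2(x[1],x[0]))
print('footline',P(c,80,325,.010),P(c,490,392,.010))
mid=(fl+fr)[:2]/2
cap=P(c,215,342,.115); print('cap',cap,w(c,210+215/5,125+342/5))
for n,p in dict(cap=cap,foot1=P(c,80,325,.010),foot2=P(c,490,392,.010),gr=P(c,432,375,.01),bl=P(c,122,50,.05),br=P(c,545,118,.05)).items():
    print(n,(p[:2]-mid)@x,(p[:2]-mid)@y)
print('bl depth',w(c,210+124/5,125+60/5),w(c,210+540/5,125+126/5))
# depth point cloud of jar cap top
z=c['z_map'];pts=np.array([w(c,u,v) for v in range(180,215) for u in range(240,268)])
t=pts[pts[:,2]>.108]; print(len(t),t.mean(0),t.min(0),t.max(0))
E
```

```text
[0.4467 0.0746 0.017 ] [ 0.4227 -0.1406  0.017 ] 0.2165735588534118
yaw -0.11110389198260995
footline [0.5051 0.0707 0.01  ] [ 0.4814 -0.142   0.01  ]
cap [ 0.472 -0.01   0.115] [ 0.4712 -0.0109  0.1147]
cap 0.034501687609688365 0.02700728788092025
foot1 0.058478474604727236 0.1108395055946959
foot2 0.05849672415120349 -0.10320522110613181
gr 0.062418603173237726 -0.07248189501949243
bl 0.1946962696764089 0.11040486657002098
br 0.19417332593255807 -0.1078873893943518
bl depth [0.6321 0.0519 0.0544] [ 0.6089 -0.1602  0.0533]
243 [ 0.4672 -0.0108  0.1245] [ 0.247  -0.0941  0.1087] [0.4894 0.0101 0.9597]
```

The insert measures 217 mm across (220 mm given) and the cap is at z 0.115, so the fit agrees with the given sizes. The yaw is −0.111 and the origin is about (0.467,−0.035). The jar is at insert (2,25) mm and the empty groove at y = −75. I'll move the closed fingers to a point above the ledge, left of the jar.

Call:
step_arm([
  [0.4,-1,0],
  [0.4,-1,0],
  [0.4,-1,0],
  [0.4,-1,0],
  [0.4,-1,0],
  [0.4,-1,0],
  [0.4,-1,0],
  [0.4,-1,0],
  [0.4,-1,0],
  [0.4,-1,0],
  [0.4,-1,0],
  [0.4,-1,0],
], turn=[0.3,0.3,0.3,0.3,0.3,0.3,0.3,0.3,0.3,0,0,0], grip=1, newtons=20)

```text
time: 1.3
ee_pos: [0.3845, 0.2651, 0.2223]
eef_rot: [0.056, 0.998, -0.0, -0.0]
ft_force: [-0.1, -0.0, -0.1]
width: 0.0029
grip_force: 0.0
```

Call:
step_arm([
  [0.38,-0.9,0],
  [0.38,-0.9,0],
  [0.38,-0.9,0],
  [0.38,-0.9,0],
  [0.38,-0.9,0],
  [0.38,-0.9,0],
  [0.38,-0.9,0],
  [0.38,-0.9,0],
  [0.38,-0.9,0],
  [0.3,-0.8,0],
  [0,0,-0.5],
  [0,0,0],
], turn=[0,0,0,0,0,0,0,0,0,0,0,0])

```text
time: 2.5
ee_pos: [0.4763, 0.0438, 0.2083]
eef_rot: [0.057, 0.998, -0.0, -0.001]
ft_force: [-1.0, -0.1, 0.1]
width: 0.0002
grip_force: 0.0
```

Run:
```python
from h import *
print(read_state()['ee_pos'])
c=snap('side');cv2.imwrite('pics/s1.png',cv2.resize(c['image'][130:260,190:350,::-1],None,fx=4.5,fy=4.5,interpolation=cv2.INTER_CUBIC))
```

```text
[0.47632922 0.04377014 0.20831111]
```

View pics/s1.png

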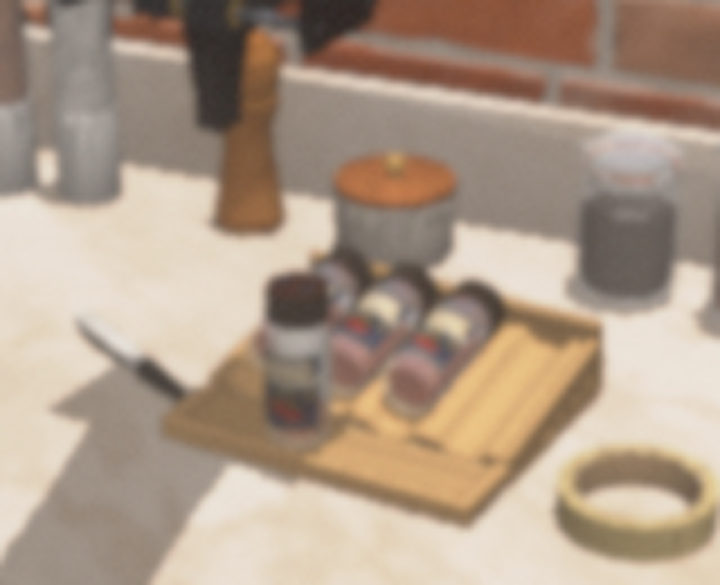

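The fingertips are at crop (215,125), above and left of the jar, whose cap is at (297,300). The cap is a little narrower than the glass, so the finger will bear on the glass. The rightmost groove is empty. Lowering to 44 mm above the foot.

Call:
step_arm([
  [0,0,-1],
  [0,0,-1],
  [0,0,-1],
  [0,0,-1],
  [0,0,-1],
  [0,0,-0.6],
  [0,0,-0.4],
  [0,0,-0.2],
  [0,0,0],
  [0,0,0],
], turn=[0,0,0,0,0,0,0,0,0,0])

```text
time: 3.55
ee_pos: [0.4779, 0.0441, 0.0558]
eef_rot: [0.056, 0.998, 0.0, 0.0]
ft_force: [-0.5, 0.1, -0.2]
width: 0.0003
grip_force: 0.0
```

Call:
step_arm([
  [-0.03,-0.3,-0.1],
  [-0.03,-0.2,0],
  [-0.02,-0.2,0],
  [-0.02,-0.15,0],
  [-0.02,-0.2,0],
  [-0.02,-0.2,0],
  [-0.02,-0.2,0],
  [-0.02,-0.2,0],
  [-0.02,-0.2,0],
  [0,0,0],
], turn=[0,0,0,0,0,0,0,0,0,0])

```text
time: 4.55
ee_pos: [0.4735, -0.0026, 0.0536]
eef_rot: [0.057, 0.998, 0.001, 0.001]
ft_force: [0.8, 2.6, 7.7]
width: 0.0007
grip_force: 4.4
```

```bash
cat >> h.py <<'E'
O=np.array([.4672,-.0351]);X=np.array([.9938,-.1109]);Y=np.array([.1109,.9938])
def ins(p): return np.array([(p[:2]-O)@X,(p[:2]-O)@Y])*1000
def cloud(c):
    v,u=np.mgrid[0:420,0:560];K=c['mtx'];V=c['view'];z=c['z_map']
    d=np.stack([(u-K[0,2])/K[0,0]*z,-(v-K[1,2])/K[1,1]*z,-z],-1)[z>0]
    p=(d-V[:3,3])@V[:3,:3]
    return np.c_[(p[:,:2]-O)@X.T,(p[:,:2]-O)@Y.T,p[:,2]]*1000
E
python3 - <<'E'
from h import *
s=read_state();print(s['ee_pos'],s['ft_force'],ins(s['ee_pos']))
c=snap('side');q=cloud(c)
m=(abs(q[:,0])<30)&(q[:,1]>-100)&(q[:,1]<25)
for a in range(20,120,12):
    t=q[m&(q[:,2]>a)&(q[:,2]<a+12)];print(a,len(t),t.min(0) if len(t) else'',t.max(0) if len(t) else '')
cv2.imwrite('pics/s2.png',cv2.resize(c['image'][130:260,190:350,::-1],None,fx=4,fy=4))
E
```

```text
[ 0.47351649 -0.00256158  0.05359826] [0.80462174 2.62827836 7.73979947] [ 2.66881756 33.03717925]
20 47 [-23.26297712 -12.82406212  20.003439  ] [10.41959442 20.20401991 31.98912924]
32 56 [-23.51060566 -16.42834143  32.29765962] [12.21172731 23.8783414  43.79905332]
44 56 [-23.40616691 -18.87102019  44.04790274] [11.06025903 23.97634358 55.98989136]
56 67 [-24.98168665 -19.93543419  56.00383793] [ 9.42425118 24.86903841 67.98879367]
68 64 [-25.89125294 -21.30255532  68.2388618 ] [12.31594013 24.81865754 79.80331264]
80 65 [-23.3379698  -23.22131197  80.13422462] [ 3.25259773 24.43867561 91.86664108]
92 78 [-23.35746649 -25.28137503  92.36299014] [  2.90569906  24.76846191 103.95513906]
104 79 [-23.32640929 -26.52834056 104.26658836] [ 18.41247047  23.34893859 115.64081338]
116 41 [-29.32067521 -56.72906622 116.02369631] [ 25.74549692   6.32242835 127.98623577]
```

View pics/s2.png

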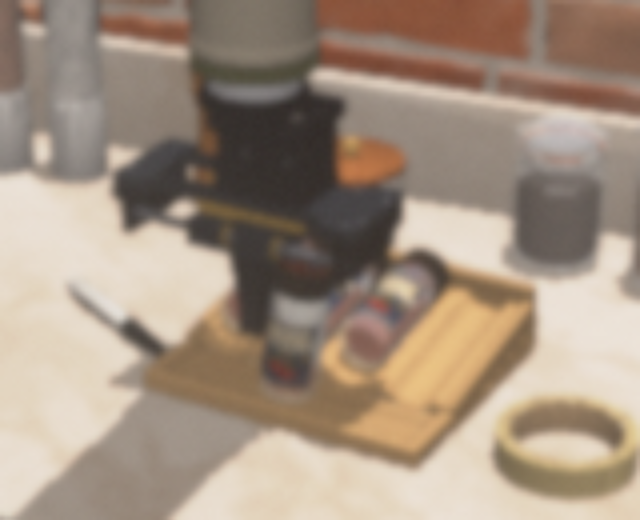

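The jar leans about 8° to the right: its right edge moves from y −13 mm low down to −26 mm at the cap. The tool also reads +7.7 N in z, so the gripper's underside is touching the cap. I'll check how low the underside is in the data I already have, and back off so the jar rocks upright.

Run:
```python
from h import *
c=dict(np.load('/tmp/side.npz'));q=cloud(c)
for y0 in range(-75,130,8):
    t=q[(abs(q[:,0])<45)&(q[:,1]>y0)&(q[:,1]<y0+8)&(q[:,2]>85)&(q[:,2]<200)]
    if len(t): i=t[:,2].argmin();print(y0,len(t),t[i].round(1),t[:,0].min().round(),t[:,0].max().round())
```

```text
-67 89 [ 37.9 -59.1 143.9] -38.0 38.0
-59 146 [  4.3 -53.2 120.9] -41.0 39.0
-51 58 [-35.1 -47.8 121.9] -39.0 37.0
-43 53 [-30.7 -42.3 133.2] -40.0 39.0
-35 41 [-32.7 -34.5 132.1] -35.0 26.0
-27 91 [ -2.9 -20.8  85.8] -32.0 21.0
-19 202 [-14.  -11.6  85.4] -34.0 25.0
-11 94 [-18.9  -8.1  86.7] -36.0 16.0
-3 145 [-16.2   2.8  85.7] -43.0 22.0
5 91 [-16.9   5.6  85.3] -42.0 17.0
13 105 [-1.9 20.9 86.9] -40.0 -1.0
21 87 [-12.5  24.   87.8] -42.0 -5.0
29 80 [-9.3 29.2 85. ] -42.0 4.0
37 102 [-12.2  43.5  85.7] -41.0 -7.0
45 71 [-9.1 45.3 90.1] -39.0 -7.0
53 42 [-36.7  59.  125.8] -43.0 -18.0
61 28 [-36.5  62.4 124.9] -40.0 -19.0
69 20 [-33.4  73.7 132.8] -34.0 -17.0
77 29 [-31.   81.7 133. ] -34.0 23.0
85 30 [-30.4  88.7 131.1] -38.0 23.0
93 61 [-29.   99.4 131. ] -41.0 35.0
101 54 [-27.7 103.7 129.5] -40.0 32.0
109 127 [ 11.3 113.6 120.7] -41.0 38.0
117 48 [-34.9 118.9 122.8] -38.0 36.0
125 6 [-14.6 127.6 161. ] -19.0 31.0
```

Call:
step_arm([
  [0.01,0.1,0],
  [0.02,0.2,0],
  [0.02,0.2,0],
  [0.03,0.3,0],
  [0.03,0.3,0],
  [0,0,0],
  [0,0,0],
  [0,0,0],
], turn=[0,0,0,0,0,0,0,0])

```text
time: 5.4
ee_pos: [0.4751, 0.0248, 0.0525]
eef_rot: [0.056, 0.998, -0.0, -0.0]
ft_force: [0.5, 0.8, 0.4]
width: 0.0006
grip_force: 0.0
```

Run:
```python
from h import *
s=read_state();print(s['ee_pos'],s['ft_force'],ins(s['ee_pos']))
c=snap('side');q=cloud(c)
for a in range(20,120,8):
    m=(abs(q[:,0])<32)&(q[:,2]>a)&(q[:,2]<a+8)
    for lo,hi in((-60,29),(29,90)):
        t=q[m&(q[:,1]>lo)&(q[:,1]<hi)]
        print(a,len(t),t[:,:2].min(0).round(1) if len(t) else'',t[:,:2].max(0).round(1) if len(t) else '',end=' | ')
    print()
cv2.imwrite('pics/s3.png',cv2.resize(c['image'][150:250,210:330,::-1],None,fx=6,fy=6))
```

```text
[0.47508257 0.02482753 0.05253427] [0.4697544  0.78939521 0.37788166] [ 1.18773293 60.43015199]
20 34 [-22.6  -9.8] [12.4 23.4] | 20 0   | 
28 41 [-25.2 -11.2] [11.3 23.9] | 28 0   | 
36 36 [-22.9 -11.5] [ 3.8 22.5] | 36 0   | 
44 38 [-24.5 -11.2] [10.3 23.9] | 44 5 [-11.   50.4] [ 4.  59.4] | 
52 39 [-22.9 -11.9] [ 8.6 22.8] | 52 26 [-17.   49.2] [11.3 67.8] | 
60 38 [-22.7 -10.9] [10.2 21.9] | 60 26 [-15.8  48.9] [11.3 67.9] | 
68 39 [-23.9 -10.4] [10.5 22.8] | 68 24 [-13.2  48.8] [ 8.8 69.9] | 
76 44 [-22.6 -11.3] [ 9.6 28.6] | 76 28 [-17.   47.7] [11.3 71. ] | 
84 32 [-20.7 -10.7] [ 5.6 18.2] | 84 26 [-15.8  45.2] [ 9.3 72.7] | 
92 40 [-23.  -11.6] [ 9.5 22.8] | 92 34 [-15.2  44.7] [ 7.3 73.6] | 
100 33 [-23.1 -12.1] [ 2.5 22.8] | 100 30 [-16.7  41.4] [ 4.1 75.3] | 
108 39 [-21.8  -3.1] [-1.7 25.2] | 108 5 [-14.2  31.5] [11.1 75.2] | 
116 17 [-30.3 -29.2] [28.2 29. ] | 116 4 [-26.2  30.9] [10.9 65.9] |
```

View pics/s3.png

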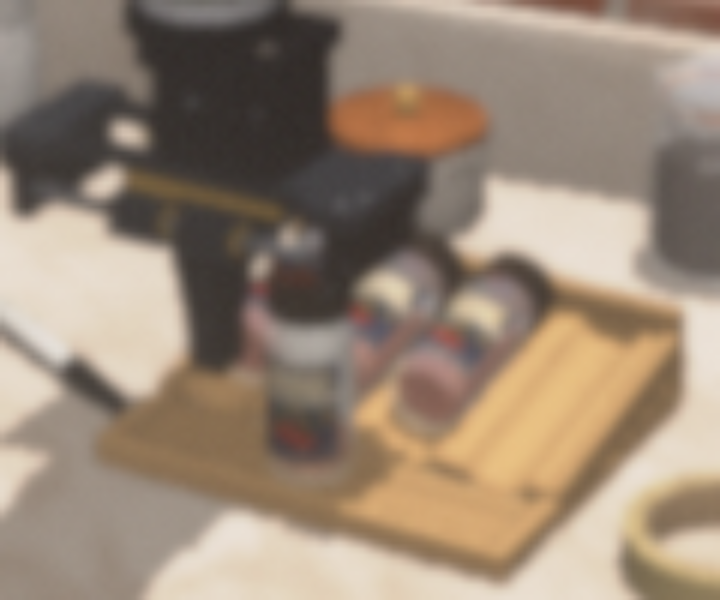

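The jar is upright again, centred at about insert (−2,9.5). The finger backs taper: the face is 11 mm from the centre at the tip and 19 mm higher up, so pushing with a back bears on the cap. The finger sides are straight, so I'll turn 90° and push with a side face.

Call:
step_arm([
  [0.01,0.1,0.5],
  [0,0,0.5],
  [0,0,0],
  [0,0,0],
  [0,0,0],
  [0,0,0],
  [0,0,0],
  [0,0,0],
  [0,0,0],
  [0,0,0],
  [0,0,0],
  [0,0,0],
], turn=[0,0,-1,-1,-1,-1,-1,-1,-1,-1,-1,-1])

```text
time: 6.65
ee_pos: [0.4759, 0.0277, 0.0789]
eef_rot: [0.612, 0.791, 0.001, 0.0]
ft_force: [-0.6, 0.1, 0.1]
width: 0.0005
grip_force: 0.0
```

Call:
step_arm([
  [0,0,0],
  [0,0,0],
  [0,0,0],
  [0,0,0],
  [0,0,-0.5],
  [0,0,-0.45],
  [0,0,0],
  [0,0,0],
], turn=[-1,-1,-1,-0.1,0,0,0,0])

```text
time: 7.45
ee_pos: [0.4749, 0.0273, 0.0533]
eef_rot: [0.746, 0.666, -0.001, -0.0]
ft_force: [-0.2, 0.5, -0.7]
width: 0.0003
grip_force: 0.0
```

Run:
```python
from h import *
s=read_state();print(s['ee_pos'],s['eef_rot'],s['joint_positions'],s['ft_force'],ins(s['ee_pos']))
c=snap('side');q=cloud(c)
for a in range(20,130,8):
    m=(abs(q[:,0])<45)&(q[:,2]>a)&(q[:,2]<a+8)
    for lo,hi in((-60,32),(32,90)):
        t=q[m&(q[:,1]>lo)&(q[:,1]<hi)]
        print(a,len(t),t[:,:2].min(0).round(1) if len(t) else'',t[:,:2].max(0).round(1) if len(t) else '',end=' | ')
    print()
```

```text
[0.47494941 0.02733019 0.05329329] [ 7.46011201e-01  6.65933043e-01 -6.63330861e-04 -1.71217870e-04] [-0.64418532  0.19366904  0.53502873  2.05474587 -0.12261592  0.92461743
 -0.15651007] [-0.23313057  0.52722197 -0.74981157] [ 0.7778571  62.90253259]
20 38 [-22.9 -44.2] [44.4 23.1] | 20 0   | 
28 47 [-22.3 -43.1] [44.6 24. ] | 28 2 [42.8 61.7] [44.1 62.5] | 
36 58 [-24.1 -42.6] [44.7 23.1] | 36 7 [40.4 62.3] [44.4 72.3] | 
44 64 [-22.5 -40.3] [44.9 23.7] | 44 12 [-10.2  51.2] [44.9 71.1] | 
52 38 [-23.  -28.6] [44.2 23.3] | 52 27 [-14.   50.6] [ 7.3 70.8] | 
60 40 [-24.5 -11. ] [ 9.  21.5] | 60 24 [-14.2  50.2] [ 7.9 72.3] | 
68 38 [-23.6 -11.2] [10.8 23.4] | 68 24 [-14.2  50.3] [10.8 71.6] | 
76 44 [-21.7 -11.2] [ 8.4 26.5] | 76 25 [-16.2  50. ] [ 6.5 73.9] | 
84 34 [-21.7 -11. ] [ 7.5 25.7] | 84 24 [-18.2  49.4] [12.5 69.2] | 
92 40 [-24.6 -12.3] [ 7.2 23.8] | 92 28 [-19.  51.] [12.4 67.3] | 
100 43 [-25.5 -11.2] [ 9.8 23. ] | 100 15 [-19.3  49.7] [ 4.9 64.3] | 
108 89 [-21.2 -11.3] [17.3 29.6] | 108 4 [-22.8  49.1] [-11.8  52.8] | 
116 1 [30.7 27. ] [30.7 27. ] | 116 1 [-29.1  57.7] [-29.1  57.7] | 
124 37 [-39.1  22.7] [27.3 31.3] | 124 8 [-37.2  33.3] [-31.5  53.9] |
```

Call:
step_arm([
  [-0.03,-0.3,-0.08],
  [-0.03,-0.28,0],
  [-0.01,-0.1,0],
  [-0.01,-0.1,0],
  [-0.01,-0.1,0],
  [-0.01,-0.12,0],
  [-0.02,-0.15,0],
  [-0.02,-0.15,0],
  [-0.02,-0.15,0],
  [0,0,0],
], turn=[0,0,0,0,0,0,0,0,0,0])

```text
time: 8.5
ee_pos: [0.4712, -0.0093, 0.0518]
eef_rot: [0.747, 0.665, -0.0, 0.0]
ft_force: [0.7, 0.2, -0.5]
width: 0.0003
grip_force: 0.0
```

```bash
cat > j.py <<'E'
from h import *
s=read_state();print(s['ee_pos'],s['ft_force'],ins(s['ee_pos']))
c=snap('side');q=cloud(c); ty=ins(s['ee_pos'])[1]
for a in range(20,116,12):
    t=q[(abs(q[:,0])<32)&(q[:,2]>a)&(q[:,2]<a+12)&(q[:,1]>ty-80)&(q[:,1]<ty-15)]
    print(a,len(t),t[:,:2].min(0).round(1),t[:,:2].max(0).round(1))
E
python3 j.py
```

```text
[ 0.47123062 -0.00931879  0.05179206] [ 0.71162372  0.24163171 -0.51967324] [ 1.14649646 26.06836048]
20 53 [-25.4 -27.2] [ 4.6 10.3]
32 53 [-24.7 -26.5] [ 5.8 10.6]
44 57 [-23.7 -27.1] [ 5.8 10.9]
56 56 [-25.5 -26.5] [ 7.9 10.8]
68 65 [-23.6 -26.3] [ 3.8 11.1]
80 55 [-26.4 -26.5] [ 4.6 10.9]
92 56 [-24.9 -26.1] [ 2.4 10.7]
104 91 [-24.3 -27.6] [20.9  6.4]
```

It slides upright. Continuing.

Call:
step_arm([
  [-0.01,-0.1,0],
  [-0.02,-0.18,0],
  [-0.02,-0.18,0],
  [-0.02,-0.18,0],
  [-0.02,-0.18,0],
  [-0.02,-0.18,0],
  [-0.02,-0.18,0],
  [-0.02,-0.18,0],
  [-0.02,-0.18,0],
  [-0.02,-0.18,0],
  [-0.02,-0.18,0],
  [0,0,0],
], turn=[0,0,0,0,0,0,0,0,0,0,0,0])

```text
time: 9.75
ee_pos: [0.466, -0.0569, 0.0518]
eef_rot: [0.747, 0.665, -0.0, 0.0]
ft_force: [0.2, -0.3, -0.6]
width: 0.0005
grip_force: 0.0
```

```bash
python3 j.py
python3 - <<'E'
from h import *
c=snap('side')
cv2.imwrite('pics/s4.png',cv2.resize(c['image'][150:250,220:340,::-1],None,fx=6,fy=6))
# ridge profile across the empty groove, side cam bias check
q=cloud(c); m=(q[:,0]>60)&(q[:,0]<120)&(q[:,1]<-40)&(q[:,1]>-112)
z=q[:,2]-(q[:,0]-26)*.176
for y in range(-112,-40,3):
    t=z[m&(q[:,1]>=y)&(q[:,1]<y+3)]
    print(y,round(float(np.median(t)),1) if len(t) else None,end='; ')
E
```

```text
[ 0.46601722 -0.0568876   0.05181374] [ 0.21286738 -0.28359811 -0.55343275] [  1.24079578 -21.78368692]
20 57 [-24.4 -74.7] [ 11.  -38.9]
32 60 [-23.7 -73.4] [  8.9 -37.6]
44 58 [-25.3 -72.9] [ 12.  -40.8]
56 56 [-24.7 -73.5] [  7.9 -41.5]
68 62 [-25.2 -73.4] [  5.9 -40.3]
80 57 [-22.4 -72.6] [  4.8 -38. ]
92 64 [-23.2 -74.6] [  2.3 -39.3]
104 90 [-24.  -73.7] [ 19.4 -38.9]
-112 3.2; -109 9.3; -106 19.7; -103 18.1; -100 15.5; -97 14.6; -94 14.2; -91 13.5; -88 9.6; -85 8.0; -82 7.8; -79 7.5; -76 7.5; -73 6.7; -70 8.1; -67 8.3; -64 10.7; -61 123.7; -58 124.7; -55 123.7; -52 64.4; -49 26.4; -46 31.5; -43 37.0;
```

View pics/s4.png

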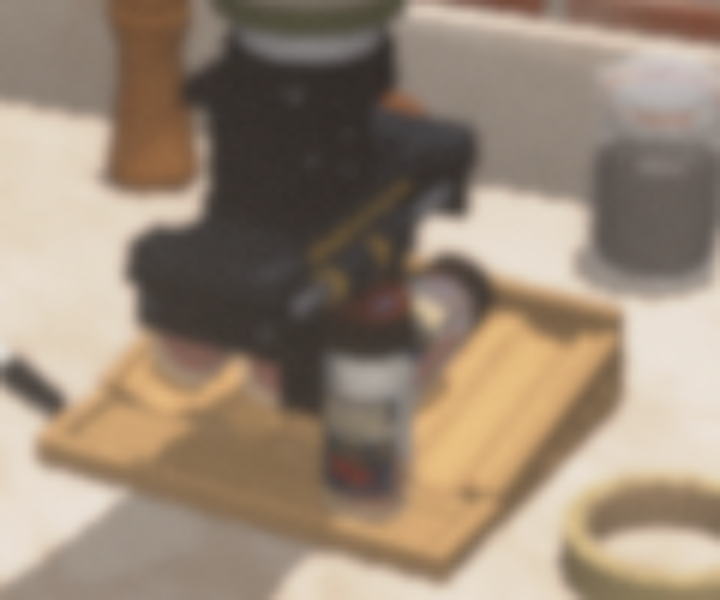

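The jar stands upright at y −53 mm, and the groove's centre measures about −76 mm in the same camera. It needs 23 mm more.

Call:
step_arm([
  [-0.01,-0.1,0],
  [-0.02,-0.17,0],
  [-0.02,-0.17,0],
  [-0.02,-0.17,0],
  [-0.02,-0.16,0],
  [-0.01,-0.13,0],
  [0,0,0],
  [0,0,0],
], turn=[0,0,0,0,0,0,0,0])

```text
time: 10.65
ee_pos: [0.4636, -0.0787, 0.0518]
eef_rot: [0.746, 0.666, -0.0, 0.0]
ft_force: [-0.2, 1.1, -0.0]
width: 0.0006
grip_force: 0.0
```

```bash
python3 j.py
```

```text
[ 0.46361591 -0.07872847  0.05179368] [-0.23369835  1.1322315  -0.02962331] [  1.27652771 -43.7554489 ]
20 59 [ -25.5 -108.7] [ 30.1 -62.1]
32 58 [-25.8 -96.1] [  6.  -60.8]
44 52 [-25. -97.] [  6.3 -62.5]
56 57 [-25.4 -96.3] [  6.7 -61.9]
68 63 [-24.8 -96.2] [  1.8 -59.8]
80 60 [-23.7 -96.5] [ 13.  -59.7]
92 63 [-23.2 -97.3] [ 11.6 -60.2]
104 94 [-25.5 -96.7] [ 17.2 -59.6]
```

The jar centre is at about −75.8 mm, on the groove. Now I'll back away, lift and check from the top.

Call:
step_arm([
  [0.02,0.2,0],
  [0.04,0.4,0],
  [0.04,0.4,0],
  [0,0,1],
  [0,0,1],
  [0,0,1],
  [0,0,0.8],
  [0,1,0],
  [0,1,0],
  [0,1,0],
  [0,0.5,0],
  [0,0,0],
], turn=[0,0,0,0,0,0,0,0,0,0,0,0])

```text
time: 11.9
ee_pos: [0.466, 0.0358, 0.1468]
eef_rot: [0.745, 0.667, -0.0, -0.0]
ft_force: [0.3, -0.4, 0.1]
width: 0.0003
grip_force: 0.0
```

Run:
```python
from h import *
s=read_state();print(s['ee_pos'],ins(s['ee_pos']))
c=snap('top');im=c['image'][125:235,210:330,::-1]
cv2.imwrite('pics/crop2.png',cv2.resize(im,None,fx=5,fy=5,interpolation=cv2.INTER_CUBIC))
q=cloud(c);t=q[(q[:,2]>109)&(q[:,2]<120)&(abs(q[:,0])<40)&(q[:,1]<-40)&(q[:,1]>-120)];print(len(t),t.mean(0),t.min(0),t.max(0))
```

```text
[0.46602691 0.0357949  0.14676362] [-9.0280624  70.32525909]
243 [ -0.75756022 -76.58340758 113.85794728] [-20.38995297 -96.51828807 109.149467  ] [ 19.12969815 -56.69365418 118.58400098]
```

View pics/crop2.png

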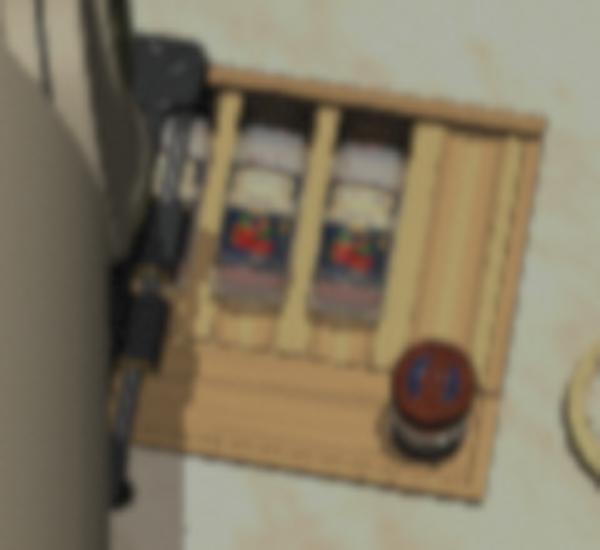

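The jar stands upright at insert (−1,−76.5), with its cap at crop (433,383), in front of the empty groove. Now I'll move to the robot side of the jar at cap height.

Call:
step_arm([
  [-0.4,-0.94,0],
  [-0.4,-0.94,0],
  [-0.4,-0.94,0],
  [-0.4,-0.94,0],
  [-0.4,-0.94,0],
  [-0.36,-0.92,0],
  [0,0,0],
  [0,0,-0.9],
  [0,0,-0.9],
  [0,0,0],
  [0,0,0],
], turn=[0,0,0,0,0,0,0,0,0,0,0])

```text
time: 13.05
ee_pos: [0.407, -0.1071, 0.1021]
eef_rot: [0.747, 0.665, -0.0, -0.0]
ft_force: [-0.7, 0.1, -0.0]
width: 0.0003
grip_force: 0.0
```

Run:
```python
from h import *
s=read_state();print(ins(s['ee_pos']),s['joint_positions'])
```

```text
[-51.85421678 -78.20961594] [-0.52681099 -0.04417136  0.67383086  2.14496087  0.03278243  1.03206792
  0.01486968]
```

Call:
step_arm([
  [0.36,0.03,0],
  [0.36,-0.04,0],
  [0.2,-0.02,0],
  [0.2,-0.02,0],
  [0.2,-0.02,0],
  [0.2,-0.02,0],
  [0.2,-0.02,0],
  [0.2,-0.02,0],
  [0.2,-0.02,0],
  [0.2,-0.02,0],
  [0.2,-0.02,0],
  [0,0,0],
], turn=[0,0,0,0,0,0,0,0,0,0,0,0])

```text
time: 14.25
ee_pos: [0.4707, -0.1115, 0.1018]
eef_rot: [0.746, 0.666, -0.0, 0.0]
ft_force: [-0.8, 0.1, -0.0]
width: 0.0006
grip_force: 0.0
```

Run:
```python
from h import *
s=read_state();print(ins(s['ee_pos']),s['ft_force'])
c=snap('side')
cv2.imwrite('pics/s5.png',cv2.resize(c['image'][150:250,240:360,::-1],None,fx=6,fy=6))
```

```text
[ 11.99563694 -75.52242156] [-0.82986048  0.11402162 -0.04166594]
```

View pics/s5.png

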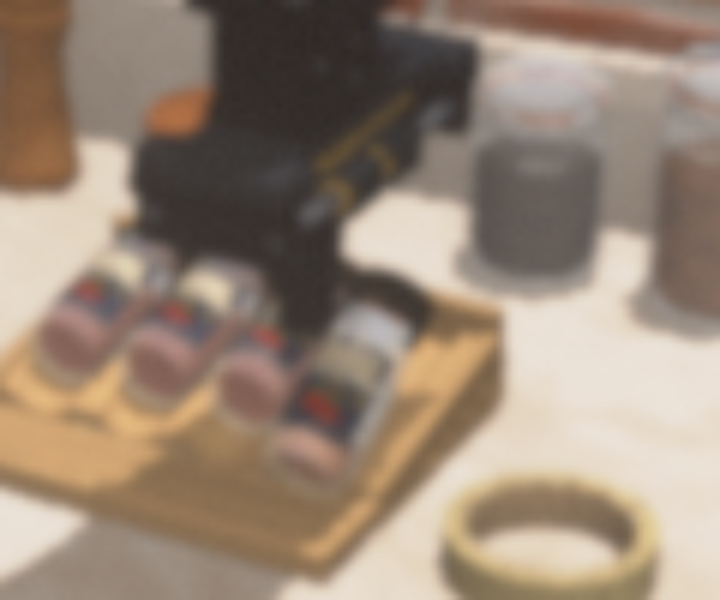

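The jar has fallen into the groove, cap to the back, with its foot at crop (308,455). Next I'll back off, lower in front of the foot and push it up the groove.

Call:
step_arm([
  [-0.6,0.06,0],
  [-0.6,0.07,0],
  [0,0,0],
  [0,0,-0.9],
  [0,0,-0.9],
  [0,0,-0.7],
  [0,0,-0.4],
  [0,0,0],
  [0,0,0],
], turn=[0,0,0,0,0,0,0,0,0])

```text
time: 15.2
ee_pos: [0.4406, -0.1083, 0.0298]
eef_rot: [0.746, 0.666, 0.0, 0.0]
ft_force: [-0.1, 0.4, 0.2]
width: 0.0003
grip_force: 0.0
```

```bash
cat > k.py <<'E'
from h import *
s=read_state();print(s['ee_pos'],ins(s['ee_pos']),s['ft_force'])
c=snap('side');q=cloud(c)
# jar surface: foot region points in groove, above trough
t=q[(q[:,1]<-57)&(q[:,1]>-95)&(q[:,0]>8)&(q[:,0]<60)&(q[:,2]>32)&(q[:,2]<70)]
for a in range(32,68,6):
    p=t[(t[:,2]>a)&(t[:,2]<a+6)]
    if len(p): print(a,len(p),np.percentile(p[:,0],[0,5,20]).round(1),p[:,1].min().round(1),p[:,1].max().round(1))
E
python3 k.py
```

```text
[ 0.44064544 -0.10833137  0.02982282] [-18.26855889 -75.72223242] [-0.08464162  0.42803239  0.18967404]
32 15 [12.3 13.3 15.1] -94.8 -77.1
38 35 [11.2 12.6 15.9] -94.6 -76.3
44 48 [11.8 15.5 21.1] -94.8 -69.0
50 32 [19.6 29.2 34.1] -93.0 -72.6
```

Call:
step_arm([
  [0.3,-0.03,0],
  [0.3,-0.03,0],
  [0.15,-0.02,0],
  [0.15,-0.02,0],
  [0.15,-0.02,0],
  [0.15,-0.02,0],
  [0.15,-0.02,0],
  [0.15,-0.02,0],
  [0.1,-0.01,0],
  [0,0,0],
], turn=[0,0,0,0,0,0,0,0,0,0])

```text
time: 16.25
ee_pos: [0.4805, -0.113, 0.0293]
eef_rot: [0.746, 0.666, 0.0, 0.0]
ft_force: [-0.7, 0.2, 0.1]
width: 0.0002
grip_force: 0.2
```

```bash
python3 k.py
```

```text
[ 0.48053572 -0.11298986  0.02934566] [ 21.89102428 -75.92801242] [-0.72525694  0.15465167  0.12262703]
32 27 [ 8.7  8.9 11.2] -94.9 -65.5
38 35 [ 8.2  8.9 11.1] -95.0 -64.3
44 34 [ 8.   8.8 11.5] -93.5 -69.0
50 26 [ 8.3  9.  13.3] -91.4 -76.6
56 11 [8.5 8.5 9.3] -88.2 -79.6
62 10 [8.1 8.2 9.2] -89.1 -82.6
```

Call:
step_arm([
  [0.08,-0.01,0],
  [0.08,-0.01,0],
  [0.08,-0.01,0],
  [0,0,0],
], turn=[0,0,0,0])

```text
time: 16.7
ee_pos: [0.4865, -0.1137, 0.0294]
eef_rot: [0.746, 0.666, 0.0, 0.0]
ft_force: [-0.4, -0.3, 1.4]
width: 0.0006
grip_force: 0.5
```

Run:
```python
from h import *
s=read_state();print(ins(s['ee_pos']),s['ft_force'])
c=snap('side');q=cloud(c)
a=c['image'][150:250,240:360,::-1]
t=q[(q[:,1]<-58)&(q[:,1]>-92)&(q[:,0]>60)&(q[:,2]<90)]
# jar upper surface: z minus slope vs x along groove
for x in range(60,175,6):
    p=t[(t[:,0]>=x)&(t[:,0]<x+6)]
    if len(p): print(x,len(p),p[:,2].max().round(1),end='; ')
cv2.imwrite('pics/s6.png',cv2.resize(a,None,fx=6,fy=6,interpolation=cv2.INTER_CUBIC))
```

```text
[ 27.88488309 -75.97232246] [-0.35166794 -0.3047223   1.37326162]
60 14 57.9; 66 8 56.3; 72 12 57.7; 78 9 59.5; 84 7 62.3; 90 7 58.0; 96 7 60.0; 102 8 63.1; 108 4 60.5; 114 8 63.2; 120 9 64.2; 126 5 64.0; 132 9 65.5; 150 5 56.2;
```

View pics/s6.png

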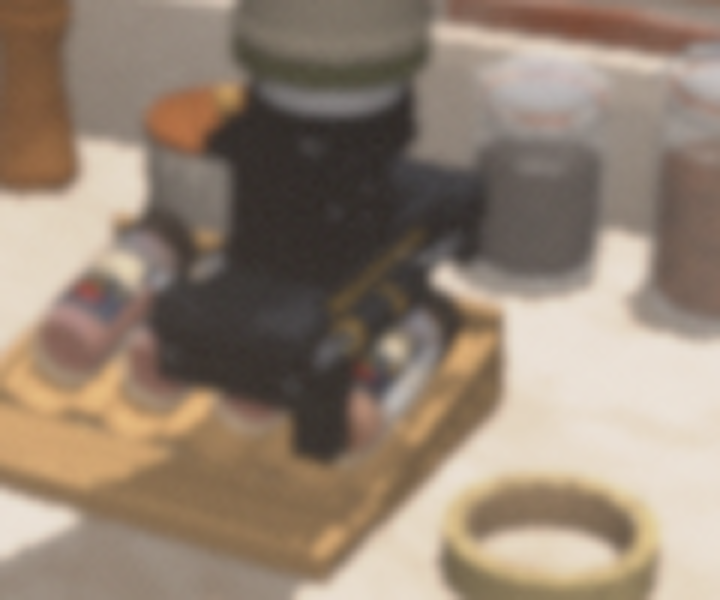

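The jar now lies up the groove, with its cap near the rail at crop (440,300). I'll keep pushing gently until the rail resists.

Call:
step_arm([
  [0.06,-0.01,0],
  [0.06,0,0],
  [0,0,0],
], turn=[0,0,0])

```text
time: 17.05
ee_pos: [0.4893, -0.1139, 0.0294]
eef_rot: [0.746, 0.666, 0.0, 0.0]
ft_force: [-1.3, 0.3, 2.3]
width: 0.0004
grip_force: 1.0
```

Call:
step_arm([
  [0.06,-0.01,0],
  [0,0,0],
], turn=[0,0])

```text
time: 17.25
ee_pos: [0.4908, -0.1142, 0.0294]
eef_rot: [0.746, 0.666, 0.0, 0.0]
ft_force: [-1.0, 0.2, 1.3]
width: 0.0005
grip_force: 1.0
```

Call:
step_arm([
  [0.06,0,0],
  [0,0,0],
], turn=[0,0])

```text
time: 17.45
ee_pos: [0.4923, -0.1141, 0.0293]
eef_rot: [0.746, 0.666, 0.0, 0.0]
ft_force: [-2.0, -0.1, 1.7]
width: 0.0005
grip_force: 1.0
```

Call:
step_arm([
  [-0.2,0.02,0],
  [-0.6,0.06,0],
  [-0.6,0.06,0],
  [0,0,0.9],
  [0,0,0.9],
  [0,0,0.9],
  [0,0.9,0.9],
  [0,1,0.9],
  [0,1,0],
  [0,1,0],
  [0,1,0],
  [0,1,0],
], turn=[0,0,0,0,0,0,0,0,0,0,0,0])

```text
time: 18.65
ee_pos: [0.4569, 0.0379, 0.1419]
eef_rot: [0.746, 0.666, 0.0, 0.0]
ft_force: [-0.3, -0.7, -0.1]
width: 0.0006
grip_force: 0.0
```

Call:
step_arm([
  [0,1,0],
  [0,1,0],
  [0,1,0],
  [0,1,0],
  [0,1,0],
  [0,1,0],
  [0,0,0],
], turn=[0,0,0,0,0,0,0])

```text
time: 19.35
ee_pos: [0.4564, 0.1902, 0.1416]
eef_rot: [0.745, 0.667, 0.0, -0.0]
ft_force: [-0.2, 0.3, -1.0]
width: 0.0002
grip_force: 0.0
```

Run:
```python
from h import *
s=read_state();print(ins(s['ee_pos']),s['ft_force'])
for n in('top','side'):
    c=snap(n);q=cloud(c)
    for y in(75,25,-25,-76):
        t=q[(abs(q[:,1]-y)<17)&(q[:,0]>0)&(q[:,0]<175)]
        h=t[:,2]-10-np.clip(t[:,0]-26,0,126)*.176   # height over groove bottom
        b=t[(h>30)&(t[:,0]<140)]
        f=t[(h>14)]
        print(n,y,'foot',np.sort(f[:,0])[:6].round(1),'top surf start',np.sort(b[:,0])[:4].round(1),'midy',b[:,1].mean().round(1),'hmax',np.percentile(h,97).round(1))
    # dark cap to label boundary along centre line of each jar
    K=c['mtx'];V=c['view'];g=cv2.cvtColor(c['image'],cv2.COLOR_RGB2GRAY)
    for y in(75,25,-25,-76):
        r=[]
        for x in range(36,160,4):
            p=np.r_[O+(x*X+y*Y)/1000,(10+(x-26)*.176+41)/1000]
            d=V[:3,:3]@p+V[:3,3];u=K[0,0]*d[0]/-d[2]+K[0,2];v=-K[1,1]*d[1]/-d[2]+K[1,2]
            r.append(int(cv2.getRectSubPix(g,(1,1),(float(u),float(v)))[0,0]))
        print(n,y,r)
```

```text
[-35.67500317 222.72328983] [-0.17032656  0.28418332 -0.98957057]
top 75 foot [42.5 42.5 42.6 42.7 43.1 43.3] top surf start [42.5 42.5 42.6 42.7] midy 74.3 hmax 487.0
top 25 foot [42.  42.8 43.  43.  43.4 43.5] top surf start [42.  42.8 43.  43. ] midy 23.9 hmax 484.2
top -25 foot [42.3 42.5 42.6 42.9 42.9 43.1] top surf start [42.3 42.5 42.6 42.9] midy -25.7 hmax 447.6
top -76 foot [42.2 43.5 43.5 43.8 43.9 44. ] top surf start [42.2 43.5 43.5 43.8] midy -76.3 hmax 447.5
top 75 [108, 104, 105, 107, 109, 97, 80, 74, 69, 71, 83, 80, 108, 147, 161, 175, 167, 151, 137, 154, 155, 140, 111, 59, 39, 38, 40, 71, 122, 144, 174]
top 25 [111, 107, 105, 106, 109, 100, 82, 75, 71, 73, 84, 80, 109, 148, 162, 175, 168, 151, 138, 154, 155, 140, 109, 56, 40, 37, 42, 70, 120, 144, 175]
top -25 [114, 109, 109, 106, 109, 107, 93, 81, 74, 76, 86, 84, 123, 158, 165, 173, 170, 148, 145, 159, 156, 140, 104, 55, 43, 40, 40, 81, 125, 143, 167]
top -76 [110, 109, 106, 109, 118, 114, 87, 80, 80, 77, 82, 82, 104, 151, 166, 173, 173, 157, 140, 158, 157, 143, 115, 60, 39, 37, 35, 60, 114, 146, 171]
side 75 foot 
[... 341 characters left out ...]
4] top surf start [37.9 38.7 39.5 39.5] midy -78.2 hmax 442.5
side 75 [140, 147, 150, 147, 135, 119, 111, 108, 110, 114, 123, 141, 164, 183, 193, 190, 174, 153, 136, 127, 118, 108, 94, 94, 91, 86, 91, 96, 102, 106, 110]
side 25 [130, 141, 146, 144, 130, 114, 104, 101, 99, 103, 113, 134, 161, 181, 188, 184, 167, 144, 130, 122, 112, 101, 90, 82, 83, 89, 99, 112, 118, 121, 123]
side -25 [131, 140, 146, 147, 141, 128, 117, 112, 111, 115, 125, 146, 172, 191, 194, 185, 167, 145, 134, 123, 111, 95, 87, 87, 98, 131, 169, 200, 217, 221, 222]
side -76 [127, 139, 152, 152, 143, 125, 108, 102, 101, 104, 112, 132, 160, 183, 193, 191, 176, 154, 139, 128, 117, 100, 82, 79, 90, 115, 157, 192, 215, 220, 219]
```

The pushed jar lines up with its neighbours: its foot and cap match theirs within about 1 mm, and it is centred in its groove. The arm is clear of everything, so I'm handing in.

```bash
python3 -c "
from bench import *
print(close_job())"
```

```text
the job is handed in; nothing more can be done
None
```

I handed in the job with the jar lying home in the rightmost groove, within about 1 mm of its neighbours; I never gripped it or aimed a move at the other items, but my first push tilted the upright jar about 8° before I backed off and slid it with a straight finger side.

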